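# Seal the larger pressure-filter vessel

### The arm

A 6-joint arm with a two-finger parallel gripper is mounted at the origin on the work surface. World frame = base frame: x ahead of the robot, y to its left, z up, the work surface at z = 0. Lengths are in m, angles in rad, forces in N, time in s.
With the tool pointing down it reaches from about 0.275 to 1 m from the base axis. Payload 8.4 kg.
Tool frame: the origin (TCP) lies on the centre line of the jaws, within the pads' length; the fingertips stand 17 mm ahead of it and the grasp point (between the pads) lies 2 mm behind it (bot.tcp_to_tips is the z of the fingertips in the tool frame, in m); z points along the fingers, y is the line along which they close (so a half turn about z gives the same grasp; the last joint's range is limited). The gripper opens to 85 mm and grips with 20 to 120 N. Pads are 22 mm wide; open, the fingers measure 114 mm over their backs; the gripper's body (76 mm by 85 mm) begins 54 mm behind the grasp point. The pads swing forward as they close: fully open they stand 13 mm farther back than shut.
Start: joints at [-1.245, 0.353, 1.633, -0, 1.155, -0.002], TCP at [0.201, -0.592, 0.248] pointing down, gripper open.
Joint ranges: [-2.63, 2.63], [-0.92, 2.1], [0.06, 2.66], [-1.3, 4.44], [0, 2.69], [-3.02, 3.02]. Speed limits (rad/s): [2.22, 2.22, 2.79, 3.14, 3.14, 3.14].

### API

Orientations are given as a unit quaternion [x, y, z, w].
In Python, from workcell import bot, hand, kinematics, get_obs, vision, hand_in gives the robot as it stands. The module is installed in compiled form; this text tells all that it offers. Calls block until the motion is done:
- bot.reach(position, orientation): joint-space move of the TCP to a pose.
- bot.servo_line(position, ori=None, velocity=0.15): straight line of the TCP; ori=None keeps the orientation; velocity is the mean speed in m/s.
- bot.goto_joints(angles): joint-space move.
- hand.move_gripper(opening, strength=None): finger opening in m; strength is the grip in N (None keeps the last); returns when the fingers have stopped.
- bot.dwell(seconds).
- kinematics.solve_ik(position, orientation): joint angles nearest the present ones, or None.
- get_obs(): the state.
- vision.read_camera(name): name is "scene" or "top" or "wrist"; returns a dict with "frame" (384x512x3 uint8, red, green, blue), "intrinsics" (3x3 intrinsics, pixels), "view" (4x4, takes a point from world to camera coordinates). Camera axes: x right, y down, z forward; pixel columns grow to the right and rows downward; lengths in m; the calibration is good to about 2 mm. A picture is of the moment at which its call begins. There is no depth.
A pose or a line that the arm cannot do raises bot.IKError and nothing moves.
- hand_in(): hands the job in; it is judged then, once.
The state is a dict: "time_s": time; "joint_pos": joint angles; "joint_vel": joint speeds; "joint_efforts": joint torques, N m; "position": TCP position; "orientation": TCP orientation; "wrist_force": force on the tool from outside, world axes, zero at the start; "ft_torque": the same for the moment, N m; "gripper_width": finger opening in m; "grip_force": force on a finger pad.
Only numpy, scipy, OpenCV 4.12 (cv2) and the standard library are available. Lean on these libraries where they do the work, as an engineer would, in place of code of your own. Each camera call takes 0.05 s, during which the arm holds its last target. There are 200 camera calls.

### The job

The larger of the two steel filter vessels is loaded and must be sealed: swing its cap on the hinged arm back over the open mouth, then screw the cap clockwise until it is fully home. Only after that, push the small raised vent lever on the same vessel all the way down to level. Leave the smaller vessel and everything else on the bench as they are.

Things in the scene. Friction and masses are not known exactly. Their poses are not given: they have to be found in the camera images.
- tank: The LARGER of two fixed stainless-steel pressure-filter vessels: tank 90 mm across on a dark base plate, open neck whose rim is 155 mm above the bench. Origin: on the tank's axis at the bench. Its +x points from the neck to the hinge post (85 mm away), its -x to the vent lever, z up.
- tank_mouth (a point): centre of the larger vessel's open neck, at rim height (bore 38 mm across)
- tank_hinge (a point): on the upright hinge axis (18 mm post) of the larger vessel's swing arm, at rim height, 85 mm from the mouth's axis. The arm is a 20 mm wide, 8 mm thick bar with a ring (outer diameter 62 mm), lying 14 to 22 mm above rim height; the cap is threaded through the ring.
- tank_arm (a joint): swing of the larger vessel's arm about the upright hinge, stiff, stays where left: 0 = cap exactly over the mouth (end stop), positive = swung aside anticlockwise seen from above, up to 1.7 rad
- tank_grip (a point): on the cap's axis, middle height of its round black ribbed grip (50 mm diameter, 26 mm tall, so it reaches 13 mm above and below this point). With the cap backed off this point is 44 mm above rim height, with the cap home 36 mm; the grip's underside clears the arm's ring by 9 mm and 1 mm. Moves with arm and cap.
- tank_cap (a joint): turn of the larger vessel's screw cap in its arm: 0 = fully backed off, grows clockwise seen from above to 1.4 rad = fully home (end stop); the cap sinks 8 mm over this turn and its plug enters the neck 4 mm, which it can only do when over the mouth. When held fast while the arm swings, the cap turns in its arm.
- tank_rib (a point): outer end of the steel rib on top of the larger vessel's cap, 22 mm from the cap's axis; with the cap home the rib points along the arm towards the hinge post
- tank_pivot (a point): pivot of the larger vessel's vent lever, on a small brass valve 80 mm from the vessel's axis on its -x side, 20 mm below rim height. The lever swings in the upright plane along the vessel's y axis and lies towards +y when level.
- tank_vent (a joint): angle of the larger vessel's vent lever: 0 = down and level (shut, end stop), positive = raised (open), up to 1.1 rad; stays where left
- tank_tip (a point): top face of the black paddle (18 x 24 x 8 mm) at the end of the larger vessel's vent lever, 48 mm from the pivot; the lever ends 60 mm from the pivot
- mini: The SMALLER vessel of the same make, to be left alone: tank 68 mm across, rim 105 mm above the bench, cap grip 38 mm in diameter. Origin on its axis at the bench; +x points to its hinge post (70 mm away).
- mini_grip (a point): middle of the smaller vessel's cap grip
- mini_rib (a point): outer end of the rib on top of the smaller vessel's cap
- mini_tip (a point): paddle of the smaller vessel's vent lever
- beaker: bystander: empty clear glass beaker, 56 mm wide, 70 mm tall; origin at the centre of its underside
- dropper: bystander: small amber glass bottle with black cap, 34 mm wide, 80 mm tall; origin at the centre of its underside
- dish: bystander: shallow glass dish, 64 mm wide, 18 mm tall; origin at the centre of its underside
- soap: bystander: orange plastic bottle with red cap, 60 mm wide, 170 mm tall; origin at the centre of its underside
- jar: bystander: squat glass jar with white lid, 60 mm wide, 75 mm tall; origin at the centre of its underside
- mug: bystander: white ceramic mug, 68 mm wide, 80 mm tall; origin at the centre of its underside
- spatula: bystander: steel spatula lying flat, 160 mm long

How it is judged:
On the way, in this order (a step that is already met when the one before it is completed fails the run):
1. the larger vessel's cap is swung over its mouth, not yet screwed home (value of joint tank_arm below 0.06 rad), for 0.1 s.
2. the cap over the mouth is screwed fully home (value of joint tank_arm below 0.06 rad and value of joint tank_cap above 1.3 rad), for 0.2 s.
3. then the vent lever is pushed down to level (all of step 2 and value of joint tank_vent below 0.1 rad), for 0.2 s.
At the end, for the whole second after the job is handed in: the larger vessel's arm is within 0.06 rad of over the mouth, its cap is turned to at least 1.3 of 1.4 rad (home), its vent lever is within 0.1 rad of level, all at rest (all of step 3 and velocity of joint tank_arm between -0.05 and 0.05 rad/s and velocity of joint tank_vent between -0.05 and 0.05 rad/s); the robot touches nothing.
It fails at once if the smaller vessel's cap, arm or lever is moved more than 10 mm (distance of any of mini_grip, mini_rib, mini_tip from where it was at the start of the episode above 0.01 m).
It fails at once if a bystander is moved more than 30 mm or knocked over (distance of any of beaker, dropper, dish, soap, jar, mug, spatula from where it was at the start of the episode above 0.03 m or angle between any of beaker, dropper, dish, soap, jar, mug's own z axis and vertical above 0.4 rad).
It also fails if it takes over 51 s, if anything falls off the work surface, if the arm or the gripper's body presses on something with over 40 N, if the wrist force passes 120 N, or if a joint passes its speed limit or range.

## Working session

There is one attempt and no reset: what is moved stays moved. The work goes in short steps, each a Python script; the robot and the scene stay as the last script left them, time stands still between calls to the robot, and variables do not carry over. Pictures are saved under pics/ and viewed, at most 10 in all, crops included, and the job is handed in when it is done.

```bash
mkdir -p pics
python3 - <<'E'
from workcell import vision,get_obs
import cv2,numpy as np
for n in("scene","top"):
    d=vision.read_camera(n); cv2.imwrite(f"pics/{n}0.png",cv2.resize(d["frame"][:,:,::-1],None,fx=1.5,fy=1.5,interpolation=cv2.INTER_CUBIC)); np.savez(f"{n}0.npz",**d)
    print(n,d["intrinsics"].round(1).tolist(),d["view"].round(3).tolist())
o=get_obs();print(o["time_s"],o["orientation"])
E
```

```text
scene [[409.8, 0.0, 255.2], [0.0, 409.8, 187.6], [0.0, 0.0, 1.0]] [[-0.598, 0.801, -0.012, 0.38], [0.583, 0.425, -0.692, -0.238], [-0.55, -0.421, -0.722, 1.597], [0.0, 0.0, 0.0, 1.0]]
top [[419.3, 0.0, 247.5], [0.0, 419.3, 198.1], [0.0, 0.0, 1.0]] [[0.018, -1.0, 0.014, -0.037], [-0.987, -0.02, -0.161, 0.617], [0.161, -0.011, -0.987, 1.349], [0.0, 0.0, 0.0, 1.0]]
0.1 [ 9.86595319e-01  1.63184745e-01 -1.12988041e-04 -6.33822036e-04]
```

View pics/scene0.png

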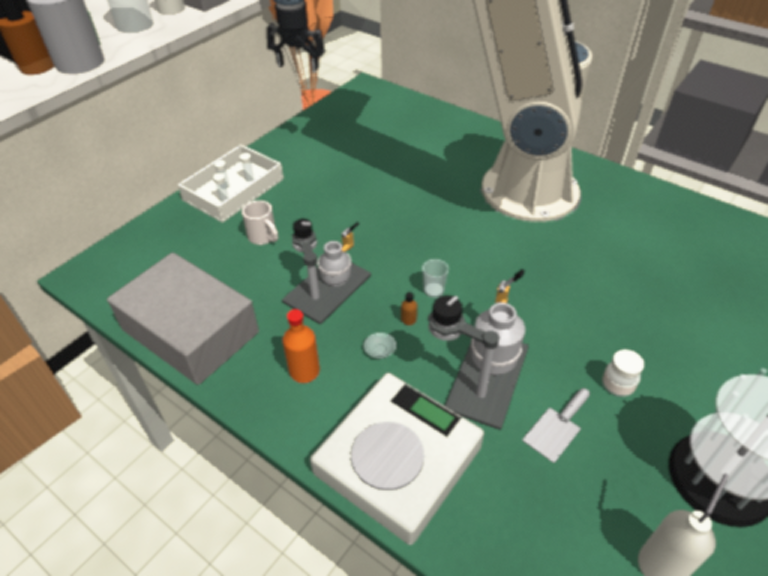

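View pics/top0.png

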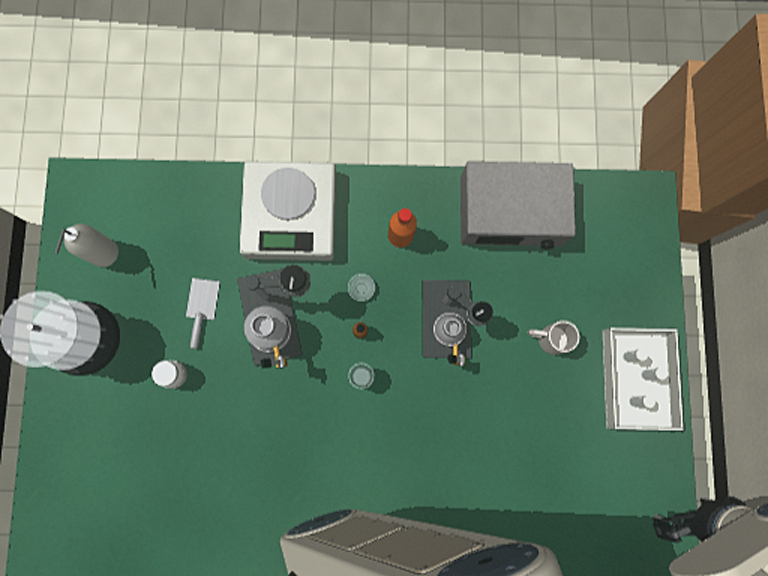

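The top view shows the large vessel's neck at about (267,326), the cap at (293,278) and the lever at (275,358). In the scene view the neck is at (503,318), the cap at (447,310), the hinge at (490,340) and the lever at (510,283). I'll zoom in on both.

Run:
```python
import cv2,numpy as np
a=np.load("top0.npz")["frame"][170:255,145:225]; b=np.load("scene0.npz")["frame"][170:290,280:360]
a=cv2.resize(a,(400,425),interpolation=cv2.INTER_CUBIC); b=cv2.resize(b,(400,600),interpolation=cv2.INTER_CUBIC)
c=np.zeros((600,800,3),np.uint8); c[:425,:400]=a; c[:,400:]=b
cv2.imwrite("pics/crop.png",c[:,:,::-1])
```

```text
(no output)
```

View pics/crop.png

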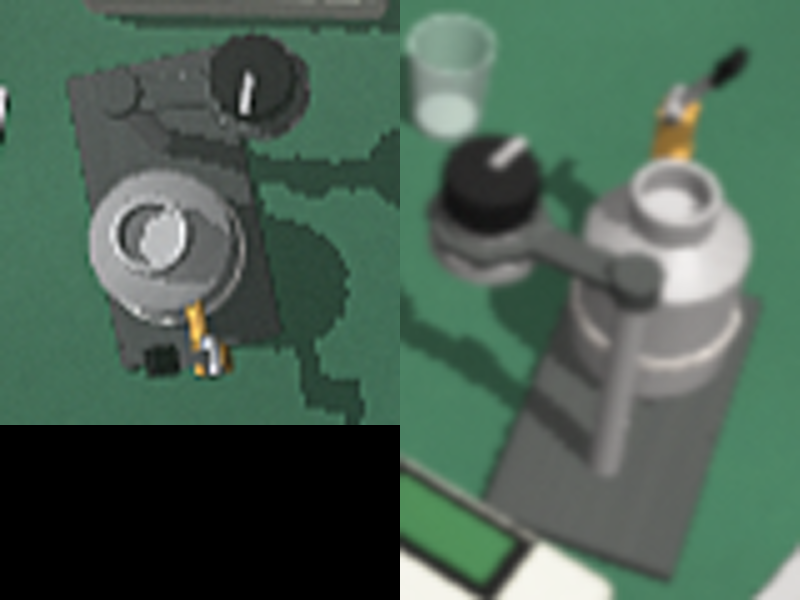

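The crop (scale 5) shows these positions. Top view: rim (152,238), hinge (122,95), grip top (252,77), paddle (162,360). Scene view: rim (676,198), hinge top (637,272), grip top (493,170). Next I triangulate them.

```bash
cat > h.py <<'E'
import numpy as np,cv2
def ray(d,uv):
    K,V=d["intrinsics"],d["view"];R,t=V[:3,:3],V[:3,3]
    c=-R.T@t; v=R.T@np.linalg.inv(K)@[uv[0],uv[1],1]; return c,v/np.linalg.norm(v)
def plane(d,uv,z):
    c,v=ray(d,uv); return c+v*(z-c[2])/v[2]
def tri(d1,a,d2,b):
    A=np.zeros((3,3));B=np.zeros(3)
    rs=[ray(d1,a),ray(d2,b)]
    for c,v in rs:
        P=np.eye(3)-np.outer(v,v);A+=P;B+=P@c
    p=np.linalg.solve(A,B); return p,[round(float(np.linalg.norm((np.eye(3)-np.outer(v,v))@(p-c))*1e3),1) for c,v in rs]
E
python3 - <<'E'
from h import *
T=np.load("top0.npz");S=np.load("scene0.npz")
t=lambda u,v:(144.6+u/5,169.6+v/5)
s=lambda u,v:(279.6+(u-400)/5,169.6+v/5)
F=dict(rim=(t(152,238),s(676,198),.155),hinge=(t(122,95),s(637,272),.18),grip=(t(252,77),s(493,170),.212),pad=(t(162,360),s(732,67),.17))
for k,(a,b,z) in F.items():
    p,e=tri(T,a,S,b);print(k,p.round(4),e,"top",plane(T,a,z).round(4),"scene",plane(S,b,z).round(4))
E
```

```text
rim [0.5378 0.1981 0.1456] [0.8, 0.8] top [0.5371 0.1959 0.155 ] scene [0.5453 0.2018 0.155 ]
hinge [0.6205 0.2159 0.178 ] [1.8, 1.8] top [0.6209 0.214  0.18  ] scene [0.6211 0.2181 0.18  ]
grip [0.6279 0.1334 0.2075] [0.8, 0.8] top [0.6274 0.1321 0.212 ] scene [0.6311 0.136  0.212 ]
pad [0.4611 0.185  0.1761] [1.8, 1.8] top [0.4622 0.1842 0.17  ] scene [0.4542 0.1844 0.17  ]
```

```bash
cat >> h.py <<'E'
from scipy.spatial.transform import Rotation as Ro
def down(yaw): return (Ro.from_euler("z",yaw)*Ro.from_euler("x",np.pi)).as_quat()
E
python3 - <<'E'
from h import *
from workcell import *
print(bot.tcp_to_tips)
bot.reach([0.50,0.17,0.45],down(1.57+.33))
o=get_obs();print(o["time_s"],o["joint_pos"],o["position"])
for n in("wrist","top"):
    d=vision.read_camera(n);np.savez(n+"1.npz",**d)
    if n=="wrist":
        cv2.imwrite("pics/w1.png",cv2.resize(d["frame"][:,:,::-1],None,fx=1.5,fy=1.5,interpolation=cv2.INTER_CUBIC)); V=d["view"];print((-V[:3,:3].T@V[:3,3]).round(3),V[2,:3].round(3))
        for p in [(.539,.198,.155),(.621,.216,.18),(.628,.134,.212),(.461,.185,.176)]:
            q=d["intrinsics"]@(V@[*p,1])[:3];print((q[:2]/q[2]*1.5).round())
E
```

```text
0.017
3.0583 [ 3.23839782e-01  6.67303242e-02  1.55867182e+00 -1.25891932e-04
  1.51656502e+00 -4.30941550e-03] [0.50021359 0.16943891 0.44974459]
[0.478 0.236 0.576] [ 0.09  -0.261 -0.961]
[430. 227.]
[521. 240.]
[503. 332.]
[349. 216.]
```

View pics/w1.png

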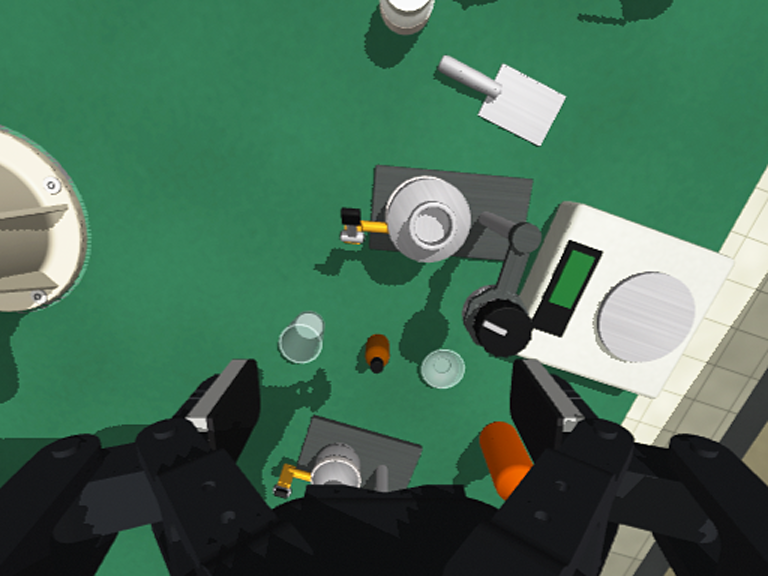

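The wrist view shows the rim at (432,224), hinge top (524,237), grip top (502,328), paddle (350,217) and lever pivot (351,238). All of them match the predicted positions within a few pixels.

Run:
```python
from h import *
W=np.load("wrist1.npz")
for k,u,v,z in [("rim",432,224,.155),("hinge",524,237,.18),("grip",502,328,.212),("pad",350,217,.178),("pivot",351,238,.14),("tankc",429,220,.125)]:
    p=plane(W,((u-.25)/1.5,(v-.25)/1.5),z);print(k,p.round(4))
T=np.load("top0.npz");t=lambda u,v:(144.6+u/5,169.6+v/5)
p,e=tri(T,t(208,352),W,(351/1.5,238/1.5));print("pivot",p,e)
p,e=tri(T,t(162,360),W,(350/1.5,217/1.5));print("pad",p,e)
p,e=tri(T,t(152,238),W,(432/1.5,224/1.5));print("rim",p,e)
p,e=tri(T,t(252,77),W,(502/1.5,328/1.5));print("grip",p,e)
p,e=tri(T,t(122,95),W,(524/1.5,237/1.5));print("hinge",p,e)
```

```text
rim [0.5397 0.2011 0.155 ]
hinge [0.6219 0.2196 0.18  ]
grip [0.6254 0.1376 0.212 ]
pad [0.4618 0.1845 0.178 ]
pivot [0.4677 0.1595 0.14  ]
tankc [0.5396 0.2016 0.125 ]
pivot [0.46854946 0.1602498  0.14593779] [0.4, 0.4]
pad [0.46197072 0.18375511 0.17316119] [0.0, 0.0]
rim [0.54096905 0.19921506 0.13639182] [1.8, 1.8]
grip [0.6302992  0.13385716 0.19946121] [0.5, 0.5]
hinge [0.62488084 0.21762408 0.16773284] [2.2, 2.2]
```

```bash
cat >> h.py <<'E'
H=np.array([.6215,.2172]);L=.085;A0=-1.492;A1=.217-np.pi;Y0=2.5;ZG=.206
def cap(a): return H+L*np.array([np.cos(a),np.sin(a)])
E
python3 - <<'E'
from h import *
from workcell import *
p=cap(A0)
# feasibility of the end pose of the combined turn
e=cap(A1);print(kinematics.solve_ik([*e,.198],down(Y0+A1-A0-1.5)))
bot.reach([*p,.30],down(Y0))
d=vision.read_camera("wrist");np.savez("wrist2.npz",**d)
bot.servo_line([*p,ZG],velocity=.1)
o=get_obs();print(o["time_s"],o["joint_pos"].round(2) if hasattr(o["joint_pos"],"round") else o["joint_pos"],o["wrist_force"],o["position"])
hand.move_gripper(.045,90)
o=get_obs();print(o["time_s"],o["gripper_width"],o["grip_force"],o["wrist_force"])
E
```

```text
[ 3.51206284e-01  3.28167200e-01  1.79223558e+00 -4.44089210e-16
  1.02118987e+00  2.35459526e+00]
5.1167 [ 0.21  0.42  1.63  0.    1.09 -0.72] [ 0.74041082 -0.12845867 -0.49639377] [0.62866303 0.13256994 0.20676337]
5.5583 0.04723402352277027 91.4366626739502 [-0.33688792  1.3628594   5.75201421]
```

Run:
```python
from h import *
from workcell import *
for a in np.linspace(A0,A1-.02,13)[1:]:
    p=cap(a); bot.servo_line([*p,ZG],down(Y0+a-A0),velocity=.04)
    o=get_obs();f=np.array(o["wrist_force"]);print(round(o["time_s"],2),f.round(1),round(o["ft_torque"][2],2),(np.array(o["position"])[:2]-p).round(4))
    if np.linalg.norm(f)>70: print("STOP");break
print(o["gripper_width"])
bot.dwell(.3)
d=vision.read_camera("top");np.savez("top2.npz",**d);s=vision.read_camera("scene");np.savez("scene2.npz",**s)
a=cv2.resize(d["frame"][170:255,145:225],(400,425),interpolation=cv2.INTER_CUBIC);b=cv2.resize(s["frame"][170:290,280:360],(400,600),interpolation=cv2.INTER_CUBIC)
c=np.zeros((600,800,3),np.uint8); c[:425,:400]=a; c[:,400:]=b
cv2.imwrite("pics/c2.png",c[:,:,::-1])
```

```text
5.97 [0.5 1.4 6.8] -0.13 [0.0007 0.0004]
6.38 [0.7 2.1 6.6] -0.18 [0.0009 0.0004]
6.78 [0.  3.  6.3] -0.14 [0.0009 0.0004]
7.19 [2.2 0.7 5.4] -0.2 [0.001  0.0003]
7.6 [1.2 0.4 5.7] -0.17 [0.0009 0.0002]
8.01 [0.3 1.  4.9] -0.13 [0.0009 0.0002]
8.42 [-0.   0.5  6.7] -0.17 [0.0008 0.0001]
8.82 [0.6 0.3 6.5] -0.17 [0.0007 0.    ]
9.23 [-0.2 -0.5  7.5] -0.14 [ 0.0006 -0.    ]
9.64 [-0.6 -0.4  7.5] -0.19 [ 0.0005 -0.0001]
10.05 [-0.7 -1.   7.8] -0.16 [ 0.0003 -0.0001]
10.46 [  1.9 -12.4   8.7] -0.13 [ 0.0008 -0.0026]
0.047301169588812426
```

View pics/c2.png

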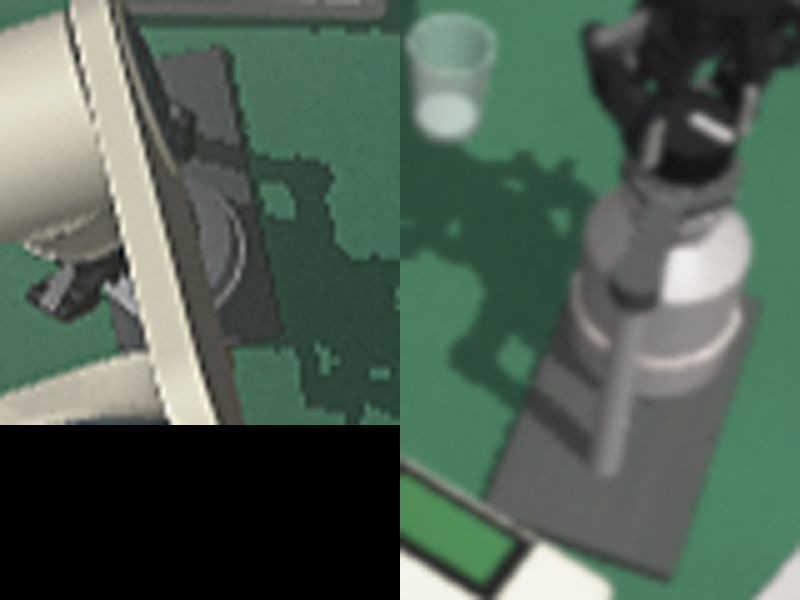

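The cap is over the mouth: the scene view shows the arm in line from the post to the neck, and the force jumped at the stop. Now I screw it down.

Run:
```python
from h import *
from workcell import *
p=cap(A1-.01); yaw=Y0+A1-.02-A0
for k,g in enumerate(np.linspace(0,1.55,11)[1:]):
    bot.servo_line([*p,ZG-.008*min(g/1.4,1)-1e-4*k],down(yaw-g),velocity=.0035)
    o=get_obs();f=np.array(o["wrist_force"]);print(round(o["time_s"],2),round(g,2),f.round(1),round(o["ft_torque"][2],2),round(o["position"][2],4),round(o["gripper_width"],4))
    if np.linalg.norm(f)>80 or abs(o["ft_torque"][2])>6: print("STOP");break
s=vision.read_camera("scene");b=s["frame"][160:250,290:370]
cv2.imwrite("pics/c3.png",cv2.resize(b,(480,540),interpolation=cv2.INTER_CUBIC)[:,:,::-1])
```

```text
11.36 0.16 [ 0.1 -9.6  7.7] -0.16 0.2056 0.0478
11.79 0.31 [-1.8 -7.7  9.1] -0.21 0.2046 0.0477
12.22 0.46 [-1.5 -7.  10.2] -0.2 0.2037 0.0474
12.66 0.62 [-2.2 -5.8  9.5] -0.15 0.2028 0.0475
13.09 0.78 [-4.9 -4.6 10.3] -0.19 0.2018 0.0474
13.53 0.93 [-4.4 -2.6 10.9] -0.23 0.2009 0.0473
13.96 1.08 [-4.8 -2.  11. ] -0.23 0.2 0.0476
14.39 1.24 [-5.7 -1.8 11.1] -0.2 0.1991 0.0472
14.82 1.4 [-6.2  1.  14.7] 1.87 0.1985 0.0472
15.13 1.55 [  9.8 -12.7  15.4] -0.22 0.1998 0.047
```

View pics/c3.png

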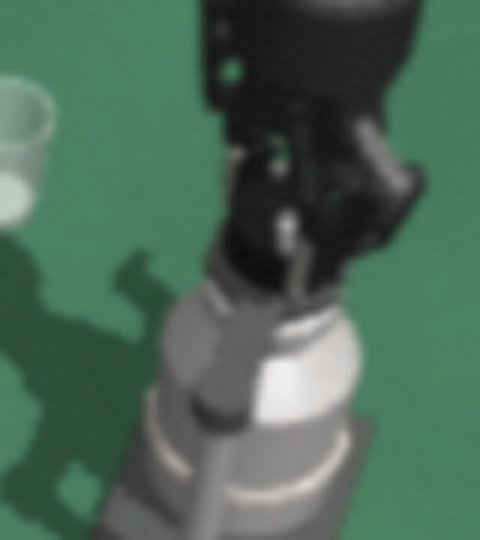

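Torque rose at 1.4 rad (the end stop), then the jaws slipped. I release and check from above.

Run:
```python
from h import *
from workcell import *
hand.move_gripper(.085)
o=get_obs();p=np.array(o["position"]);print(o["wrist_force"],o["gripper_width"])
bot.servo_line([p[0],p[1],.30],velocity=.12)
bot.reach([0.50,0.13,0.36],down(1.57+.33))
d=vision.read_camera("wrist");np.savez("wrist3.npz",**d);print(get_obs()["time_s"])
pr=lambda q:(lambda z:z[:2]/z[2])(d["intrinsics"]@(d["view"]@[*q,1])[:3])
e=cap(A1);c=pr([*e,.204]).astype(int);print(c)
x,y=c[0]-110,max(c[1]-75,0); x=max(x,0)
cv2.imwrite("pics/c4.png",cv2.resize(d["frame"][y:y+150,x:x+200],(800,600),interpolation=cv2.INTER_CUBIC)[:,:,::-1])
for n,q in dict(grip=[*e,.204],hinge=[*H,.18],rib=[*(e+.022*np.array([.976,.216])),.208],pivot=[.468,.16,.135]).items(): print(n,((pr(q)-[x,y])*4).round())
print(x,y)
```

```text
[ 1.16209007 -0.32609145 -0.67677092] 0.08457455559993717
18.85
[315 130]
grip [443. 303.]
hinge [740. 333.]
rib [537. 314.]
pivot [135. 335.]
205 55
```

View pics/c4.png

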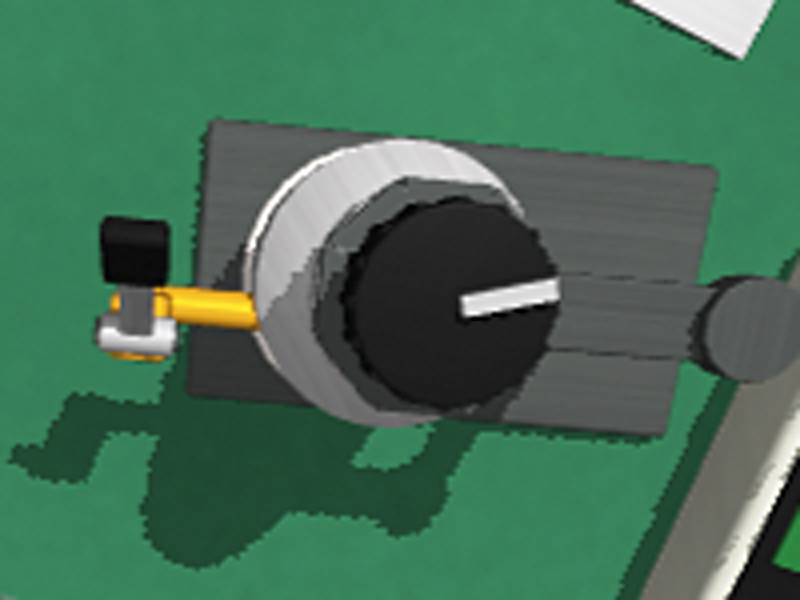

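The rib points about 15° short of the hinge direction: centre (457,304), tip (558,289). So the cap is at about 1.1 rad. I regrasp with more force and finish the turn.

Run:
```python
from h import *
from workcell import *
W=np.load("wrist3.npz");q=lambda u,v,z:plane(W,(205+u/4-.4,55+v/4-.4),z)
g=q(458,303,.206);h=q(750,330,.18);r0=q(462,307,.21);r1=q(558,289,.21)
ang=lambda a:round(float(np.arctan2(a[1],a[0])),3)
print("grip",g,"hinge",h,"arm dir",ang(h-g),"rib dir",ang(r1-r0),ang(r1-g),np.linalg.norm((h-g)[:2]))
e=cap(A1);c=(e+g[:2])/2;print(e,c)
y=0.6
bot.reach([*c,.29],down(y)); bot.servo_line([*c,.2015],velocity=.1)
print(get_obs()["wrist_force"])
hand.move_gripper(.040,120)
o=get_obs();print(o["time_s"],o["gripper_width"],o["grip_force"],o["wrist_force"])
for k,t in enumerate(np.linspace(0,.5,11)[1:]):
    bot.servo_line([*c,.2015-.0002*(k+1)],down(y-t),velocity=.0008)
    o=get_obs();f=np.array(o["wrist_force"]);print(round(o["time_s"],2),round(t,2),f.round(1),np.round(o["ft_torque"],2),np.round(o["position"],4),round(o["gripper_width"],4))
    if np.linalg.norm(f)>80: break
    if o["ft_torque"][2]>2.5: break
```

```text
grip [0.54099146 0.20017173 0.206     ] hinge [0.6231744  0.21909663 0.18      ] arm dir 0.226 rib dir 0.512 0.481 0.0843337783730058
[0.53849344 0.19889942] [0.53974245 0.19953558]
[-0.40399079 -0.42792276  0.48163586]
21.6 0.04613210243005216 121.5628981590271 [-1.88160668 -2.45754627  7.51443062]
21.85 0.05 [-1.3 -2.3  7.4] [-0.22  0.26 -0.15] [0.5402 0.1995 0.2024] 0.0462
22.1 0.1 [-1.5 -2.2  6.3] [-0.19  0.28 -0.11] [0.5402 0.1995 0.2022] 0.0466
22.35 0.15 [-1.  -1.1  6.6] [-0.24  0.24 -0.2 ] [0.5402 0.1995 0.2019] 0.0462
22.6 0.2 [ 0.1 -1.4  5.6] [-0.24  0.15 -0.17] [0.5402 0.1995 0.2017] 0.0462
22.85 0.25 [-0.8 -1.6  4.7] [-0.23  0.12 -0.18] [0.5402 0.1995 0.2014] 0.0466
23.1 0.3 [-0.1 -1.2  6. ] [-0.13  0.11  0.45] [0.5402 0.1995 0.2012] 0.0461
23.35 0.35 [-1.  -1.   6.2] [-0.06  0.28  1.49] [0.5402 0.1996 0.201 ] 0.0464
23.6 0.4 [-0.3 -0.4  5.5] [0.04 0.25 2.5 ] [0.5402 0.1996 0.2009] 0.0462
```

The stop was hit at about 0.28 rad, as measured. I unwind the elastic torque, release and check.

Run:
```python
from h import *
from workcell import *
p=np.array(get_obs()["position"])
bot.servo_line([p[0],p[1],p[2]-.0008],down(.6-.30),velocity=.003)
print(get_obs()["ft_torque"])
hand.move_gripper(.085)
bot.servo_line([p[0],p[1],.30],velocity=.12)
bot.reach([0.50,0.13,0.36],down(1.57+.33))
d=vision.read_camera("wrist");np.savez("wrist4.npz",**d);print(get_obs()["time_s"])
x,y=205,55
cv2.imwrite("pics/c5.png",cv2.resize(d["frame"][y:y+150,x:x+200],(800,600),interpolation=cv2.INTER_CUBIC)[:,:,::-1])
```

```text
[-0.20582572  0.43990451  0.5812506 ]
26.925
```

View pics/c5.png

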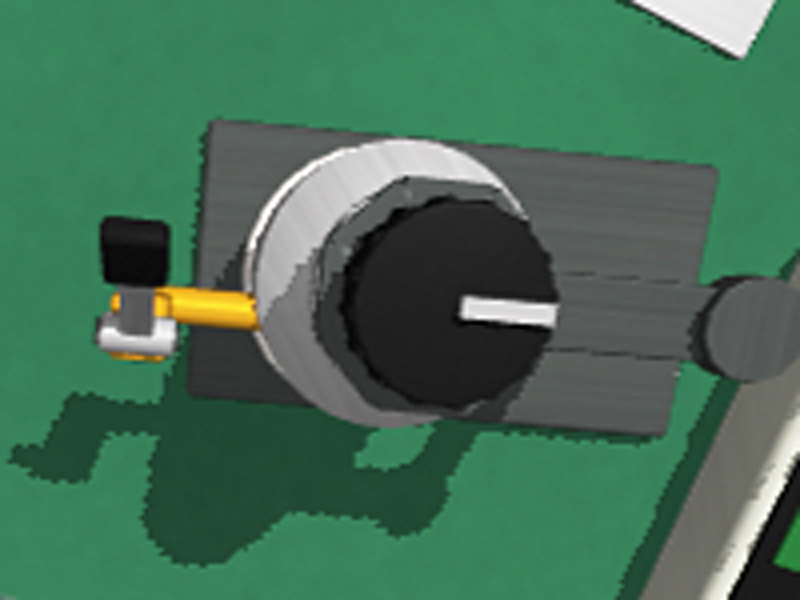

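The rib (460,308)→(557,316) now points at the hinge, so the cap is home. Next is the lever.

Run:
```python
from h import *
from workcell import *
v=np.array([-.216,.976]);P=np.array([.4673,.159]);Q=down(.217)
def tgt(t):
    r=.05*np.array([np.cos(t),np.sin(t)])+.005*np.array([-np.sin(t),np.cos(t)])
    return [*(P+v*(r[0]-.006-.004*np.sin(t))),.135+r[1]+.017]
hand.move_gripper(0,40)
s=tgt(1.1); bot.reach([s[0],s[1],.26],Q); bot.servo_line([s[0],s[1],s[2]+.015],velocity=.1)
for t in np.linspace(1.1,-.1,13):
    bot.servo_line(tgt(t),velocity=.03)
    o=get_obs();f=np.array(o["wrist_force"]);print(round(o["time_s"],2),round(t,2),f.round(1),np.round(o["position"],4))
    if f[2]>18: break
p=o["position"]
bot.servo_line([p[0],p[1],.26],velocity=.12)
bot.reach([0.48,0.10,0.36],down(1.57+.33))
d=vision.read_camera("wrist");np.savez("wrist5.npz",**d);o=get_obs();print(o["time_s"],o["wrist_force"])
cv2.imwrite("pics/c6.png",cv2.resize(d["frame"][20:220,180:450],(800,593),interpolation=cv2.INTER_CUBIC)[:,:,::-1])
```

```text
30.51 1.1 [ 0.5 -0.1 -0.8] [0.4654 0.1675 0.1988]
30.83 1.0 [-0.4  0.7 -0.2] [0.4643 0.1723 0.1968]
31.16 0.9 [-0.6  0.2  0.3] [0.4633 0.1768 0.1942]
31.48 0.8 [-0.3  0.7 -0.4] [0.4624 0.181  0.1912]
31.81 0.7 [-0.3  0.1 -1.1] [0.4615 0.185  0.1879]
32.13 0.6 [-0.4 -0.2 -0.3] [0.4607 0.1886 0.1842]
32.46 0.5 [-0.  -0.3 -0.5] [0.4599 0.1919 0.1802]
32.78 0.4 [ 1.2 -0.1 -0.2] [0.4593 0.1948 0.1759]
33.11 0.3 [0.1 0.1 0. ] [0.4587 0.1973 0.1714]
33.43 0.2 [-0.3 -1.   0.5] [0.4583 0.1993 0.1666]
33.76 0.1 [-0.  -0.5 -0.9] [0.4579 0.2009 0.1617]
34.08 -0.0 [-0.8  0.3  1. ] [0.4576 0.2019 0.1567]
34.39 -0.1 [-9.  -7.7 34.1] [0.4582 0.2024 0.1546]
37.15 [-0.1491895   1.46335357 -0.43752122]
```

View pics/c6.png

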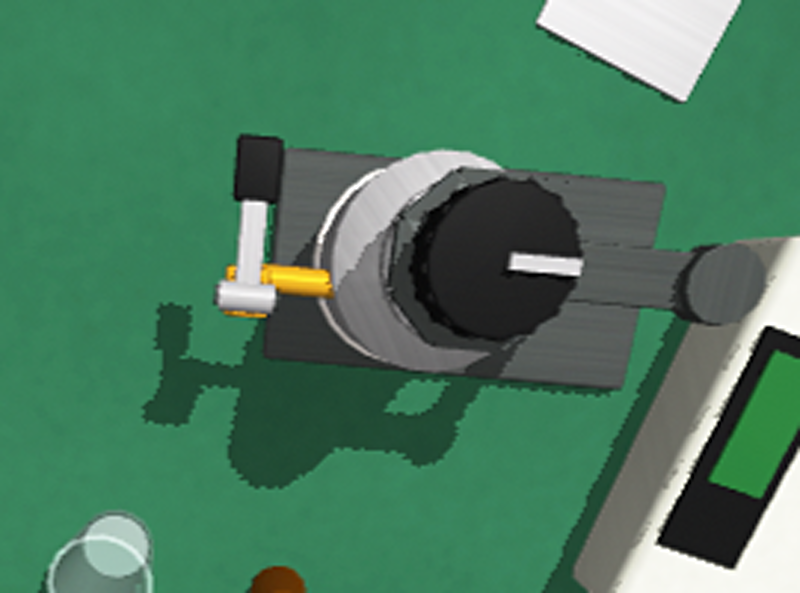

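The lever lies flat: pivot (246,295), paddle (259,168), with a 34 N stop felt. The rib still points at the hinge post, and the robot is clear of everything.

```bash
python3 -c "
from workcell import *
print(hand_in())"
```

```text
the job is handed in; nothing more can be done
None
```

I handed the job in at about 37 s of the 51 s allowed, with the larger vessel's cap swung over the mouth and screwed home, and the vent lever then pushed level against its stop. The jaws slipped on the first screwing attempt, so I regrasped and finished the turn. I saw nothing else moved, but I did not check the smaller vessel or the bystanders at the end, and the hand-in returned no verdict.

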